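# Close up the tool chest

## Task

Close up the steel tool chest on the bench: push its two open upper drawers fully in until they are home, and only then push the lid down until it is fully shut, because the shut lid locks the drawers. Only push, with the fingers: never pull a drawer out or raise the lid, and do not slam anything. Leave the bottom drawer shut, and leave the tools in the tray, the glue bottle and the wood offcut where they are.

Things in the scene. Friction and masses are not known exactly. Their poses are not given: they have to be found in the camera images.
- chest: Grey steel tool chest, fixed, 200 mm deep (x), 380 wide (y), 170 high without lid. Origin: centre of its underside, on the bench. Its -x face is the drawer front, towards the robot; +y is its left. Heights: bottom drawer front 19-63 mm, two upper drawer fronts side by side 71-125, open tray above: floor 130, its 4 mm front wall 127-170, 100 mm in front of the origin, flush with shut drawers.
- drawer_left (a joint): Upper left drawer (chest +y side): metres that it is pulled out, towards chest -x; 0 = fully in, 0.13 = its outer stop. At the start 0.03 to 0.07. It slides with about 2.5 N of friction, stays where it is left and stops hard at 0.
- drawer_left_lip (a point): Middle of the front edge of the upper left drawer's aluminium pull lip, which moves with it: a bar along the top of the drawer front, 178 mm wide (the whole front), 8 high (117-125 mm above the bench), 10 mm proud of the 54 mm high grey front plate. Drawer shut: 110 mm in front of the chest origin, 95 to its +y, 121 above the bench. Axes as the chest's.
- drawer_right (a joint): Upper right drawer (chest -y side), like the left one: metres pulled out, 0 = fully in, 0.03 to 0.07 at the start.
- drawer_right_lip (a point): Middle of the front edge of the upper right drawer's lip, as for the left one but 95 mm to the chest's -y.
- drawer_bottom (a joint): Full-width bottom drawer, shut at 0 throughout; leave it shut (same kind of lip, 10 mm out, top at 63 mm above the bench).
- lid (a joint): Lid angle in rad: 0 = shut, lying flat on the chest; grows as the front edge rises; 0.8 to 1.2 at the start, stop at 1.7. Stiff friction hinges: it stays at any angle and does not fall; pushing it at the free edge takes about 2 to 5 N.
- lid_hinge (a point): Middle of the lid's hinge line, on the rear top edge of the chest, 100 mm behind the chest origin and 171 mm above the bench; the line runs along chest y. Its axes turn with the lid; lid shut, they are the chest's.
- lid_edge (a point): Mid-width point on the lid's outer (upper) face, 20 mm in from its free front edge: the place to push. Lid: steel pan 380 mm wide, 26 thick, reaching 200 from the hinge line; this point is 180 from the hinge line and 26 to the outer side. Lid shut: 197 mm above the bench, 80 in front of the chest origin. Its z points out of the outer face, x towards the hinge.
- screwdriver: Screwdriver 170 mm long lying loose in the tray. Origin under its middle. Leave alone.
- wrench: Steel wrench 160 mm long lying loose in the tray. Origin under its middle. Leave alone.
- glue: White glue bottle, 56 mm across and 160 mm tall, standing on the bench to the right of the chest. Origin: centre of its base. Leave alone.
- offcut: Wood offcut 100 x 70 x 36 mm lying on the bench to the left of the chest. Origin: centre of its underside. Leave alone.

How it is judged:
By the outcome, as a careful person would: the job done as asked, in the order asked, and still so for the second after the job is handed in, with the robot touching nothing.
It also fails if it takes over 72 s, if anything falls off the work surface, if the arm or the gripper's body presses on something with over 40 N, if the wrist force passes 120 N, or if a joint passes its speed limit or range.

## Robot

A 6-joint arm with a two-finger parallel gripper is mounted at the origin on the work surface. World frame = base frame: x ahead of the robot, y to its left, z up, the work surface at z = 0. Lengths are in mm, angles in rad, forces in N, time in s.
With the tool pointing down it reaches from about 350 to 775 mm from the base axis. Payload 7.3 kg.
Tool frame: the origin (TCP) lies at the very end of the fingers, on their centre line; the grasp point (between the pads) lies 19 mm behind it; z points along the fingers, y is the line along which they close (so a half turn about z gives the same grasp; the last joint's range is limited). The gripper opens to 92 mm and grips with 3 to 60 N. Pads are 19 mm wide; open, the fingers measure 130 mm over their backs; the gripper's body (75 mm by 190 mm) begins 47 mm behind the grasp point.
Start: joints at [-1.363, 0.342, 1.524, -0, 1.275, -0.146], TCP at [181.918, -492.497, 197.241] pointing down, gripper open.
Joint ranges: [-2.53, 2.53], [-0.77, 2.02], [0.04, 2.7], [-1, 4.14], [0.28, 2.66], [-3.11, 3.11]. Speed limits (rad/s): [2.57, 2.57, 3.14, 3.14, 3.14, 3.14].

## Interface

Orientations are given as [roll, pitch, yaw] about the fixed x, y, z axes, in that order (R = Rz(yaw) Ry(pitch) Rx(roll)).
In Python, from plant import get_obs, optics, ticket, finder gives the robot as it stands.
- The arm moves only by the tool send_rows, never from a script. Its arguments are lists of equal length, an entry for each row: "offset": the shift along the tool's x, y, z scaled (see below), a list of three; "delta_rot": the turn, a rotation vector about the tool's x, y, z scaled (see below), a list of three. In form: {"offset": [[dx, dy, dz], ...], "delta_rot": [[rx, ry, rz], ...]}. A call has 1 to 8 rows; each row is the pose to reach, as a shift and turn from the pose commanded when the call began, along the tool's axes at that moment, turning the shorter way round; what a row does not reach only later rows make up. The controller multiplies each number of a shift by 120 mm and each number of a turn by 360 degrees. A row lasts 1/8 s, in which the tool goes at most 62.5 mm and 10.7 degrees, less where a joint would pass 70% of its speed; a pose out of reach is approached as far as the arm can. A call with a number of a shift or a turn outside -1 to 1 is refused whole. A call with a gripper value outside its range is refused whole. "grip" is the opening, from 0 (shut) to 1 (fully open), set as the call begins (left out, the last holds). The fingers move at their own pace and stop on an object; the grip force is fixed at half the most. Time passes only in rows, so rows that repeat a pose let the fingers close. It gives the time, the measured TCP pose, the force, the opening and the grip force at its end, in the units of the state.
- get_obs(): the state, without advancing time (a new reading comes with each control period).
- optics.capture(name): name is "scene" or "top"; returns the picture (400x640x3 uint8, red, green, blue); there is no depth.
- optics.get_calibration(name): a dict with "fx", "fy", "cx", "cy" (pixels), "k1" (the pictures are not rectified: a ray, as slopes to the right and down, at radius r is drawn at 1 + k1 r^2 times it, then the intrinsics apply), "world_from_camera" (4x4, takes a point from camera to world coordinates). Camera axes: x right, y down, z forward; pixel columns grow to the right and rows downward; lengths in mm; the calibration is good to about 2 mm. A picture is of the moment at which its call begins. get_calibration takes no time and is no camera call.
- ticket.close_job(): hands the job in; it is judged then, once.
Trained networks look in the newest picture that a camera, given by its name, has taken for a name from the list of things; names that differ only in an ending like _2 or _b are one class to them, and where a whole thing is asked for, a point or a joint stands for the part that bears it (a point fixed in the world has none). Each returns a list of dicts, best first, with "confidence" (0 to 1); they miss things now and then, are a little off and sometimes report something else, mostly with a low value. They report only what shows in the picture. A call takes as long as a camera call.
- finder.boxes_of(target, camera): "box" ([left, top, right, bottom] in pixels, round what is visible of it).
- finder.silhouettes(target, camera): "region" (400x640 bool, what is visible of it) and "box" ([left, top, right, bottom] in pixels, round what is visible of it).
- finder.pinpoint(target, camera): "uv" ([column, row] in pixels: a listed point, or the origin of a listed thing).
The state is a dict: "time": time; "joint_positions": joint angles; "dq": joint speeds; "tau": joint torques, N m; "tool_pos": TCP position; "tcp_rot": TCP orientation; "contact_force": force on the tool from outside, world axes, zero at the start; "moment": the same for the moment, N m; "grip_width": finger opening in mm; "finger_force": force on a finger pad.
Only numpy, scipy, OpenCV 4.12 (cv2) and the standard library are available. Lean on these libraries where they do the work, as an engineer would, in place of code of your own. Each camera call takes 0.05 s, during which the arm holds its last target. There are 200 camera calls.

## Working session

There is one attempt and no reset: what is moved stays moved. The work goes in short steps, Python scripts to look and compute and a tool call to move; the robot and the scene stay as the last step left them, time stands still between calls to the robot, and variables do not carry over. Pictures are saved under pics/ and viewed, at most 10 in all, crops included, and the job is handed in when it is done.

Besides the shell and the picture viewer there is one more tool, called by a JSON object that holds its "name" and its "arguments". send_rows: Moves the arm, as the interface text tells. Its arguments: {"type":"object","properties":{"offset":{"type":"array"},"delta_rot":{"type":"array"},"grip":{"type":"number"}},"required":["offset","delta_rot"]}

```bash
mkdir -p pics; python3 - <<'E'
from plant import get_obs, optics, finder
import cv2
o=get_obs();print({k:o[k] for k in('time','tool_pos','tcp_rot','contact_force')})
for c in("scene","top"):
    im=optics.capture(c);cv2.imwrite(f"pics/{c}0.png",im[:,:,::-1])
    k=optics.get_calibration(c);print(c,k)
    for n in("chest","drawer_left_lip","drawer_right_lip","lid_hinge","lid_edge","glue","offcut"):
        print(n,[(r["uv"],round(r["confidence"],2)) for r in finder.pinpoint(n,c)[:2]])
E
```

```text
{'time': 0.0, 'tool_pos': array([ 181.79059339, -492.04590076,  196.56254212]), 'tcp_rot': array([-3.14010383e+00, -1.87484608e-04,  3.53777588e-01]), 'contact_force': array([ 0.09426779,  0.61754379, -0.3509821 ])}
scene {'fx': 462.44025501723934, 'fy': 462.44025501723934, 'cx': 324.76267102987885, 'cy': 209.95430502871125, 'k1': 0.012098074397319384, 'world_from_camera': array([[ 9.85695017e-01, -1.57870911e-01,  5.90093897e-02,
         5.67994358e+02],
       [-1.68382395e-01, -9.37528250e-01,  3.04447286e-01,
        -3.11280604e+02],
       [ 7.25959942e-03, -3.10028315e-01, -9.50699607e-01,
         1.22574617e+03],
       [ 0.00000000e+00,  0.00000000e+00,  0.00000000e+00,
         1.00000000e+00]])}
chest [([322.2, 230.7], 0.78), ([301.2, 218.1], 0.53)]
drawer_left_lip [([252.2, 210.4], 0.77), ([300.9, 219.9], 0.38)]
drawer_right_lip [([284.1, 275.0], 0.63)]
lid_hinge [([359.6, 203.2], 0.82)]
lid_edge [([348.7, 181.2], 0.91)]
glue [([334.3, 344.5], 0.72)]
offcut [([254.8, 147.1], 0.89)]
top {'fx': 367.96815902876364, 'fy': 367.96815902876364, 'cx': 322.73129829114777, 'cy': 200.8306107847623, 'k1': 0.028897061083018007, 'world_from_camera': array([[ 5.24708138e-03, -9.99056838e-01,  4.31033841e-02,
         5.78590688e+02],
       [-9.99620031e-01, -6.40670905e-03, -2.68094689e-02,
         5.86471900e+01],
       [ 2.70603341e-02, -4.29463346e-02, -9.98710844e-01,
         1.01271826e+03],
       [ 0.00000000e+00,  0.00000000e+00,  0.00000000e+00,
         1.00000000e+00]])}
chest [([327.4, 200.8], 0.56)]
drawer_left_lip [([305.4, 263.3], 0.72)]
drawer_right_lip [([379.0, 246.4], 0.61)]
lid_hinge [([321.3, 154.2], 0.83)]
lid_edge [([332.6, 159.9], 0.55)]
glue [([433.6, 207.2], 0.95)]
offcut [([220.7, 250.8], 0.86)]
```

```bash
cat > h.py <<'E'
import numpy as np,cv2
from plant import optics
def ray(c,uv):
    k=optics.get_calibration(c);x=np.array([(uv[0]-k["cx"])/k["fx"],(uv[1]-k["cy"])/k["fy"]]);s=x.copy()
    for _ in range(10): s=x/(1+k["k1"]*(s@s))
    T=k["world_from_camera"];return T[:3,3],T[:3,:3]@np.r_[s,1]
def atz(c,uv,z):
    o,d=ray(c,uv);return o+d*(z-o[2])/d[2]
def tri(a,b):
    o1,d1=ray("scene",a);o2,d2=ray("top",b)
    t=np.linalg.lstsq(np.c_[d1,-d2],o2-o1,rcond=None)[0];p,q=o1+t[0]*d1,o2+t[1]*d2
    return (p+q)/2,np.linalg.norm(p-q)
def proj(c,p):
    k=optics.get_calibration(c);q=np.linalg.inv(k["world_from_camera"])@np.r_[p,1];s=q[:2]/q[2];s=s*(1+k["k1"]*(s@s))
    return np.array([k["fx"]*s[0]+k["cx"],k["fy"]*s[1]+k["cy"]])
E
python3 - <<'E'
from h import *
np.set_printoptions(precision=1,suppress=True)
P={"chest":((322.2,230.7),(327.4,200.8),0),"L":((252.2,210.4),(305.4,263.3),121),"R":((284.1,275),(379,246.4),121),"hinge":((359.6,203.2),(321.3,154.2),171),"edge":((348.7,181.2),(332.6,159.9),None),"glue":((334.3,344.5),(433.6,207.2),0),"off":((254.8,147.1),(220.7,250.8),0)}
for n,(a,b,z) in P.items():
    print(n,*tri(a,b), [] if z is None else (atz("scene",a,z),atz("top",b,z)))
E
```

```text
chest [624.1  19.2  15.3] 4.492176897910674 (array([627. ,  23.3,   0. ]), array([622.5,  18.6,   0. ]))
L [460.   76.2 105.9] 9.222904040081971 (array([456.9,  71.6, 121. ]), array([466.5,  75.6, 121. ]))
R [ 510.  -102.6  119.3] 5.186498339351982 (array([ 512.7, -103.2,  121. ]), array([ 507.5, -102.1,  121. ]))
hinge [725.3  39.1 141.8] 3.8840739383981964 (array([719.2,  29.4, 171. ]), array([722.3,  39.9, 171. ]))
edge [681.7  23.1 346.4] 0.9368236001661632 []
glue [ 607.2 -277.6   -5.5] 0.7824070231147506 (array([ 607.4, -277.7,    0. ]), array([ 606.6, -275.7,    0. ]))
off [479.  311.5 -14.2] 9.059081782131107 (array([475.6, 304.9,   0. ]), array([484.9, 307.6,   0. ]))
```

View pics/scene0.png

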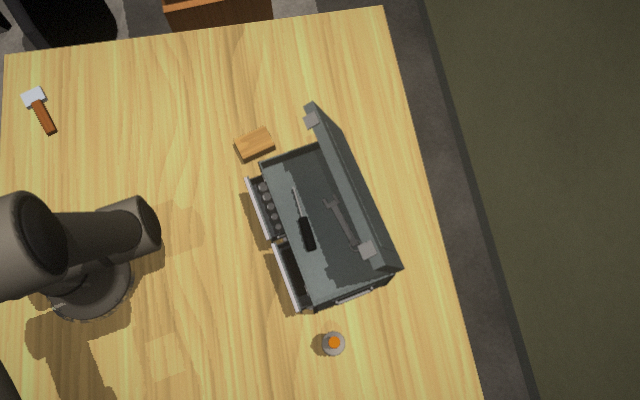

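View pics/top0.png

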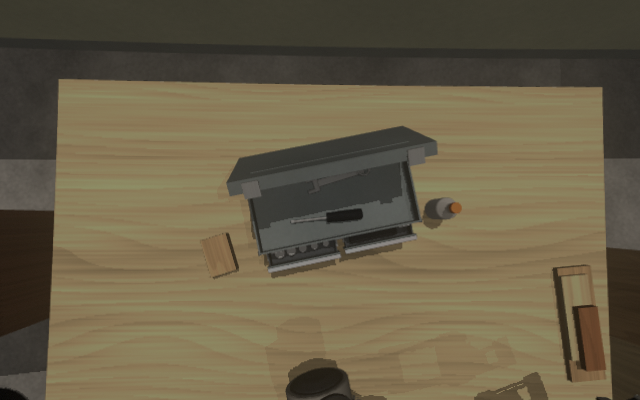

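The chest is yawed about +0.19 rad: left lip runs (268,269)-(340,257) and right lip (343,252)-(415,237) in the top view, lid up, robot at bottom-left of the scene view. I'll zoom to pick corners for a pose fit.

```bash
python3 - <<'E'
import cv2
a=cv2.imread("pics/top0.png")[115:285,215:445];cv2.imwrite("pics/ztop.png",cv2.resize(a,None,fx=3.4,fy=3.4,interpolation=2))
a=cv2.imread("pics/scene0.png")[95:320,230:410];cv2.imwrite("pics/zscene.png",cv2.resize(a,None,fx=2.6,fy=2.6,interpolation=2))
E
```

```text
(no output)
```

View pics/ztop.png

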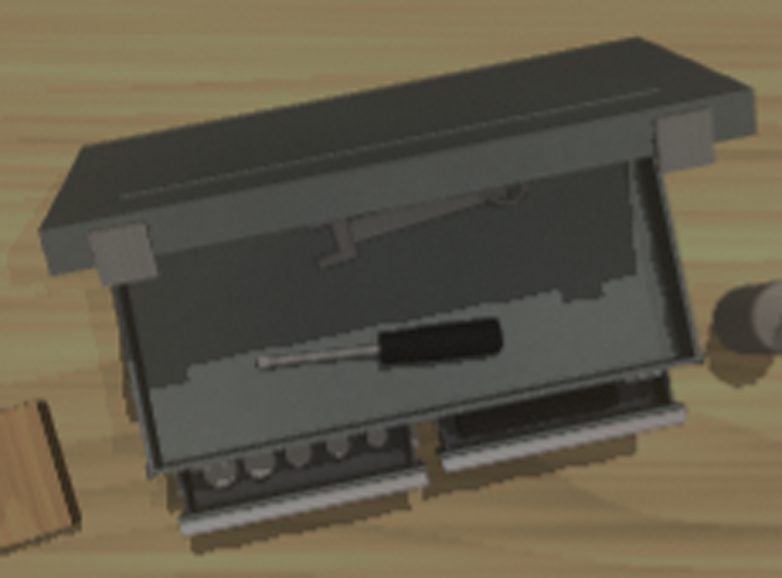

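View pics/zscene.png

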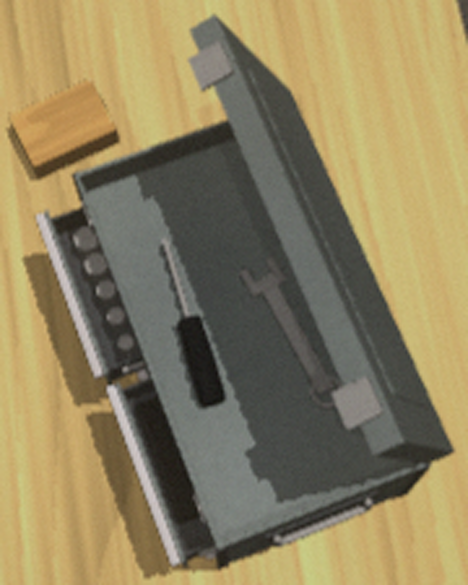

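```bash
python3 - <<'E'
from h import *
from scipy.optimize import least_squares
np.set_printoptions(precision=1,suppress=True)
F=[("top",(259.1,254.4),'f',190),("top",(421.5,220.3),'f',-190),("scene",(259.2,163.1),'f',190),("scene",(313.5,313.1),'f',-190),
("top",(268.8,271.8),'L',184),("top",(340.6,256.8),'L',6),("top",(345.3,252.6),'R',-6),("top",(417,237.4),'R',-184),
("scene",(244.6,177.7),'L',184),("scene",(267.7,240.4),'L',6),("scene",(271.5,244.2),'R',-6),("scene",(297.7,312.3),'R',-184),
("top",(227.4,182.1),'lid',190),("top",(437.1,140.9),'lid',-190),("top",(332.6,159.9),'edge',0),("scene",(348.7,181.2),'edge',0)]
def pt(p,k,y):
    x,yy,a,l,r,t=p
    c,s=np.cos(t),np.sin(t)
    if k=='f': q=(-100,y,170)
    elif k=='L': q=(-110-l,y,121)
    elif k=='R': q=(-110-r,y,121)
    else:
        d=200 if k=='lid' else 180
        q=(100-(d*c-26*s),y,171+d*s+26*c)
    return np.array([x+q[0]*np.cos(a)-q[1]*np.sin(a),yy+q[0]*np.sin(a)+q[1]*np.cos(a),q[2]])
f=lambda p:np.concatenate([proj(c,pt(p,k,y))-uv for c,uv,k,y in F])
r=least_squares(f,[624,19,.19,40,30,1.1],x_scale=[10,10,.1,10,10,.1],loss='soft_l1')
print(r.x.round(3));print(f(r.x).reshape(-1,2))
E
```

```text
[629.7  12.9   0.2  38.   30.3   1.2]
[[ 0.4 -0.2]
 [ 0.9  0.5]
 [-0.5 -1.5]
 [ 0.2 -6.8]
 [ 0.  -0.4]
 [ 0.9 -0.6]
 [ 0.5 -0.5]
 [ 0.5 -0.1]
 [-0.4 -0.1]
 [-0.6 -0.1]
 [ 0.2 -0.6]
 [-0.7  0.3]
 [-0.1  0.9]
 [ 0.8  0.4]
 [-0.5 -0.5]
 [ 0.8 -0.7]]
```

```bash
python3 - <<'E'
from h import *
a=atz("top",(259.1,254.4),170);b=atz("top",(421.5,220.3),170);d=a-b;print(d,np.arctan2(-d[0],d[1]))
for p,q in (((268.8,271.8),(340.6,256.8)),((345.3,252.6),(417,237.4))):
    d=atz("top",p,121)-atz("top",q,121);print(d,np.arctan2(-d[0],d[1]),(atz("top",p,121)+atz("top",q,121))/2)
for p,q in (((244.6,177.7),(267.7,240.4)),((271.5,244.2),(297.7,312.3))):
    d=atz("scene",p,121)-atz("scene",q,121);print(d,np.arctan2(-d[0],d[1]),(atz("scene",p,121)+atz("scene",q,121))/2)
yaw=.2
from scipy.spatial.transform import Rotation as S
R0=S.from_euler('xyz',[np.pi,0,.354]);R1=S.from_euler('xyz',[np.pi,0,yaw])
p0=np.array([181.918,-492.497,197.241])
for t in ((477,-115,197.241),): print(R0.inv().apply(np.array(t)-p0)/120,(R0.inv()*R1).as_rotvec()/(2*np.pi))
E
```

```text
[-79.01367031 370.99010032   0.        ] 0.20984512203719913
[-35.96808188 172.04032785   0.        ] 0.20609913958009776 [464.24173415  76.90454512 121.        ]
[-37.3567318 174.2386711   0.       ] 0.21120238339151143 [ 511.00623133 -107.57151658  121.        ]
[-36.72181024 174.28388432   0.        ] 0.20766360940371847 [466.68367443  75.35884262 121.        ]
[-38.67495505 172.57745909   0.        ] 0.2204595560411321 [ 512.3023125  -109.13675806  121.        ]
[ 3.39704439e+00 -2.09832373e+00 -2.56970544e-16] [-6.13648749e-35 -3.00159231e-18  2.45098612e-02]
```

{"name": "send_rows", "arguments": {"offset": [[0.3,-0.18,0],[0.6,-0.36,0],[0.85,-0.525,0]], "delta_rot": [[0,0,0],[0,0,0],[0,0,0]], "grip": 0}}

```text
time: 1.18
tool_pos: [256.5, -397.0, 197.3]
tcp_rot: [3.141, -0.0, 0.354]
contact_force: [0.6, -0.6, 0.8]
grip_width: 66.6
finger_force: 0.0
```

{"name": "send_rows", "arguments": {"offset": [[0.4,-0.25,0],[0.85,-0.525,0],[0.85,-0.525,0]], "delta_rot": [[0,0,0],[0,0,0],[0,0,0]]}}

```text
time: 1.55
tool_pos: [331.5, -300.6, 197.5]
tcp_rot: [-3.141, -0.001, 0.36]
contact_force: [0.7, 0.1, -0.1]
grip_width: 36.6
finger_force: 0.0
```

{"name": "send_rows", "arguments": {"offset": [[0.4,-0.25,0],[0.85,-0.525,0],[0.85,-0.525,0]], "delta_rot": [[0,0,0],[0,0,0],[0,0,0]]}}

```text
time: 1.92
tool_pos: [405.0, -207.2, 197.3]
tcp_rot: [3.142, -0.0, 0.359]
contact_force: [-1.0, 0.1, 0.5]
grip_width: 6.4
finger_force: 0.0
```

{"name": "send_rows", "arguments": {"offset": [[0.3,-0.18,0],[0.6,-0.37,0],[0.85,-0.525,0],[0.85,-0.525,0]], "delta_rot": [[0,0,0.01],[0,0,0.0231],[0,0,0.0231],[0,0,0.0231]]}}

```text
time: 2.42
tool_pos: [477.8, -115.2, 197.0]
tcp_rot: [3.141, 0.0, 0.21]
contact_force: [-0.2, -0.3, -0.4]
grip_width: 0.7
finger_force: 0.0
```

{"name": "send_rows", "arguments": {"offset": [[0,0,0.35],[0,0,0.71],[0,0,0.71],[0.1,0,0.71],[0.15,0,0.71],[0.18,0,0.71],[0.21,0,0.71],[0.21,0,0.71]], "delta_rot": [[0,0,0],[0,0,0],[0,0,0],[0,0,0],[0,0,0],[0,0,0],[0,0,0],[0,0,0]]}}

```text
time: 3.42
tool_pos: [502.2, -109.4, 112.2]
tcp_rot: [3.141, -0.0, 0.209]
contact_force: [0.1, 0.2, -0.2]
grip_width: 0.6
finger_force: 0.0
```

{"name": "send_rows", "arguments": {"offset": [[0.03,0,0],[0.06,0,0],[0.09,0,0],[0.12,0,0],[0.15,0,0],[0.18,0,0],[0.19,0,0],[0.2,0,0]], "delta_rot": [[0,0,0],[0,0,0],[0,0,0],[0,0,0],[0,0,0],[0,0,0],[0,0,0],[0,0,0]]}}

```text
time: 4.42
tool_pos: [525.5, -104.5, 112.0]
tcp_rot: [3.142, 0.0, 0.209]
contact_force: [0.2, -1.1, 0.6]
grip_width: 0.4
finger_force: 0.0
```

{"name": "send_rows", "arguments": {"offset": [[0.01,0,0],[0.02,0,0],[0.03,0,0],[0.04,0,0]], "delta_rot": [[0,0,0],[0,0,0],[0,0,0],[0,0,0]]}}

```text
time: 4.92
tool_pos: [530.2, -103.6, 112.0]
tcp_rot: [3.141, -0.0, 0.209]
contact_force: [0.7, -0.5, 1.0]
grip_width: 0.5
finger_force: 0.0
```

```bash
python3 - <<'E'
from plant import get_obs, optics
import cv2,numpy as np
print(get_obs()["contact_force"])
o=[]
a=optics.capture("scene")[150:330,225:405,::-1];b=optics.capture("top")[160:300,250:440,::-1]
a=cv2.resize(a,(400,400),interpolation=2);b=cv2.resize(b,(400,295),interpolation=2);b=cv2.copyMakeBorder(b,0,105,0,0,0)
cv2.imwrite("pics/c1.png",np.hstack([a,b]))
E
```

```text
[ 0.74938301 -0.50829052  0.97036955]
```

View pics/c1.png

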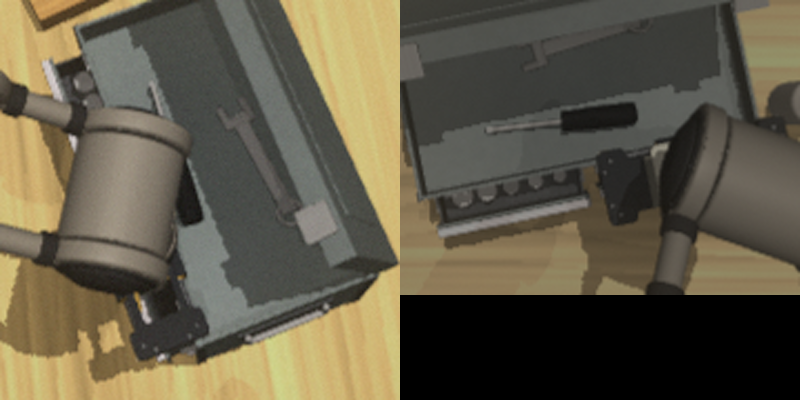

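The gripper covers the right lip, so I'll use force feedback to find home.

{"name": "send_rows", "arguments": {"offset": [[0.01,0,0],[0.02,0,0],[0.02,0,0]], "delta_rot": [[0,0,0],[0,0,0],[0,0,0]]}}

```text
time: 5.4
tool_pos: [532.6, -103.1, 112.0]
tcp_rot: [3.141, -0.0, 0.209]
contact_force: [-0.2, 0.2, -0.4]
grip_width: 0.1
finger_force: 0.0
```

{"name": "send_rows", "arguments": {"offset": [[0.008,0,0],[0.016,0,0],[0.016,0,0]], "delta_rot": [[0,0,0],[0,0,0],[0,0,0]]}}

```text
time: 5.78
tool_pos: [534.5, -102.7, 112.0]
tcp_rot: [3.141, -0.0, 0.209]
contact_force: [0.3, -0.4, -0.5]
grip_width: 0.4
finger_force: 0.0
```

{"name": "send_rows", "arguments": {"offset": [[0.008,0,0],[0.016,0,0],[0.016,0,0]], "delta_rot": [[0,0,0],[0,0,0],[0,0,0]]}}

```text
time: 6.15
tool_pos: [536.4, -102.3, 112.0]
tcp_rot: [3.141, -0.0, 0.209]
contact_force: [0.6, 1.0, 0.6]
grip_width: 0.4
finger_force: 0.0
```

{"name": "send_rows", "arguments": {"offset": [[0.008,0,0],[0.016,0,0],[0.016,0,0]], "delta_rot": [[0,0,0],[0,0,0],[0,0,0]]}}

```text
time: 6.52
tool_pos: [538.2, -101.9, 112.0]
tcp_rot: [3.141, -0.0, 0.209]
contact_force: [-0.2, -0.1, 0.3]
grip_width: 0.4
finger_force: 0.0
```

{"name": "send_rows", "arguments": {"offset": [[0.008,0,0],[0.016,0,0],[0.016,0,0]], "delta_rot": [[0,0,0],[0,0,0],[0,0,0]]}}

```text
time: 6.9
tool_pos: [540.1, -101.5, 112.0]
tcp_rot: [3.142, -0.0, 0.209]
contact_force: [0.1, -0.3, -0.5]
grip_width: 0.7
finger_force: 0.0
```

```bash
python3 - <<'E'
from plant import get_obs, optics
import cv2,numpy as np
print(get_obs()["contact_force"])
from h import proj
c=proj("scene",get_obs()["tool_pos"]).astype(int);print(c)
a=optics.capture("scene")[250:330,250:330,::-1]
cv2.imwrite("pics/c2.png",cv2.resize(a,(560,560),interpolation=2))
E
```

```text
[ 0.14968602 -0.32729932 -0.45789942]
[295 273]
```

View pics/c2.png

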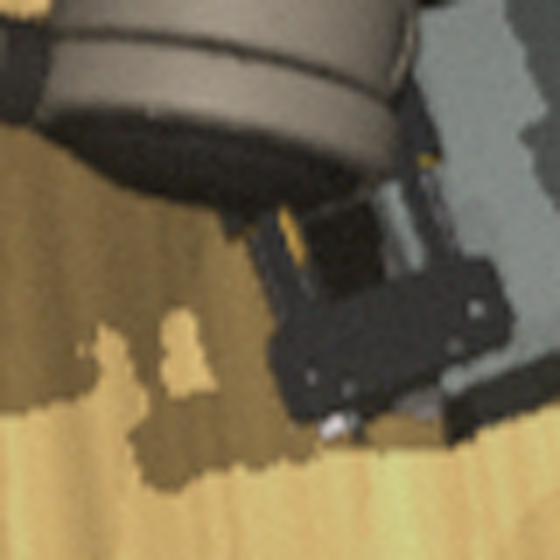

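```bash
python3 - <<'E'
from h import *
y=.209;C=np.array([629.7,12.9]);R=np.array([[np.cos(y),-np.sin(y)],[np.sin(y),np.cos(y)]])
for n,q in (("bottom lip end",(-110,-184,60)),("upper shut lip end",(-110,-184,121)),("upper open lip end",(-140,-184,121)),("open20",(-130,-184,121)),("open10",(-120,-184,121)),("corner",(-100,-190,170))):
    p=np.r_[C+R@np.array(q[:2]),q[2]];s=proj("scene",p);print(n,s.round(1),((s-250)*7).round(),proj("top",p).round(1))
E
```

```text
bottom lip end [310.  310.5] [420. 424.] [408.4 224.2]
upper shut lip end [309.4 307.9] [416. 405.] [415.  224.8]
upper open lip end [297.4 312.7] [332. 439.] [417.6 236.9]
open20 [301.4 311.1] [360. 427.] [416.7 232.8]
open10 [305.4 309.5] [388. 416.] [415.8 228.8]
corner [314.  306.3] [448. 394.] [422.5 220.4]
```

```bash
python3 - <<'E'
from h import *
from plant import finder,get_obs
optics.capture("top")
for c in("scene","top"):
  for n in("drawer_right_lip","drawer_left_lip"):
    r=finder.pinpoint(n,c); print(c,n,[(np.round(x["uv"]),round(x["confidence"],2),atz(c,x["uv"],121).round()) for x in r[:2]])
  r=finder.silhouettes("drawer_right",c); print([(x["box"],round(x["confidence"],2),x["region"].sum()) for x in r[:2]])
  if c=="top":
    im=optics.capture("top");b=cv2.resize(im[190:270,320:430,::-1],None,fx=7,fy=7,interpolation=2);cv2.imwrite("pics/c3.png",b)
p=get_obs()["tool_pos"]
for dx in(-37.5,37.5):
  for dy in(-95,95):
    q=p+np.r_[np.array([[.978,-.2075],[.2075,.978]])@[dx,dy],66];print(dx,dy,proj("scene",q).round(),proj("top",q).round())
E
```

```text
scene drawer_right_lip [(array([363., 202.]), 0.73, array([734.,  46., 121.])), (array([284., 278.]), 0.46, array([ 511., -110.,  121.]))]
scene drawer_left_lip [(array([254., 210.]), 0.82, array([461.,  73., 121.])), (array([282., 277.]), 0.21, array([ 508., -108.,  121.]))]
[([292.7, 277.3, 314.7, 315.6], 0.5, np.int64(194))]
top drawer_right_lip []
top drawer_left_lip [(array([303., 266.]), 0.73, array([459.,  82., 121.]))]
[]
-37.5 -95 [293. 313.] [427. 242.]
-37.5 95 [265. 236.] [346. 259.]
37.5 -95 [324. 301.] [420. 209.]
37.5 95 [295. 225.] [339. 226.]
```

View pics/c3.png

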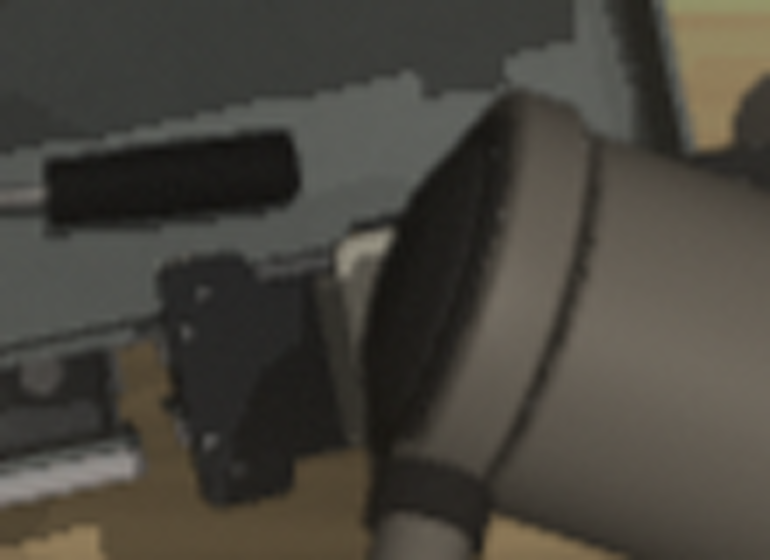

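{"name": "send_rows", "arguments": {"offset": [[0,0,-0.1],[0,0,-0.4],[0,0,-0.75],[-0.4,0,-0.75],[-0.8,0,-0.75],[-0.8,0.4,-0.75],[-0.8,0.8,-0.75],[-0.8,0.8,-0.75]], "delta_rot": [[0,0,0],[0,0,0],[0,0,0],[0,0,0],[0,0,0],[0,0,0],[0,0,0],[0,0,0]]}}

```text
time: 8.35
tool_pos: [466.3, -218.1, 202.7]
tcp_rot: [3.14, -0.001, 0.205]
contact_force: [-0.2, 0.2, 0.3]
grip_width: 0.7
finger_force: 0.0
```

```bash
python3 - <<'E'
from h import *
a=optics.capture("scene")[150:330,225:405,::-1];b=optics.capture("top")[160:300,250:440,::-1]
a=cv2.resize(a,(400,400),interpolation=2);b=cv2.resize(b,(400,295),interpolation=2);b=cv2.copyMakeBorder(b,0,105,0,0,0)
cv2.imwrite("pics/c4.png",np.hstack([a,b]))
E
```

```text
(no output)
```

View pics/c4.png

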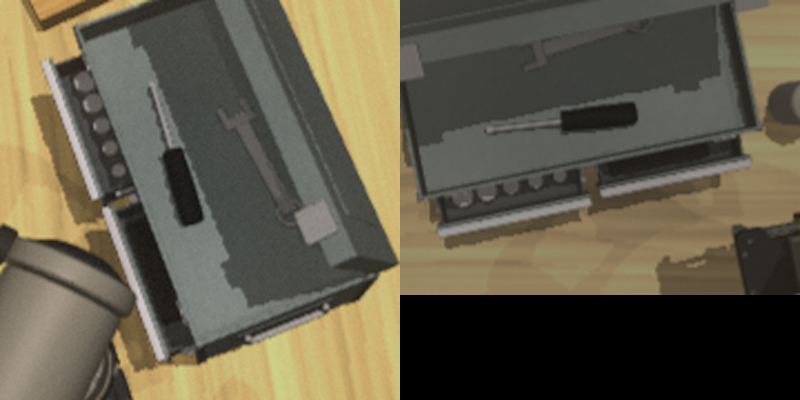

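The scene view shows the right lip still at its start place (ends about (271,244)-(297,310)), so the finger passed over it without contact. I'll check the real finger height by gently touching the free bench here.

{"name": "send_rows", "arguments": {"offset": [[0,0,0.3],[0,0,0.7],[0,0,1],[0,0,1]], "delta_rot": [[0,0,0],[0,0,0],[0,0,0],[0,0,0]]}}

```text
time: 8.95
tool_pos: [464.4, -213.0, 80.4]
tcp_rot: [-3.137, 0.004, 0.21]
contact_force: [1.4, -0.4, 0.3]
grip_width: 0.3
finger_force: 0.0
```

{"name": "send_rows", "arguments": {"offset": [[0,0,0.2],[0,0,0.35],[0,0,0.45],[0,0,0.5],[0,0,0.53],[0,0,0.53]], "delta_rot": [[0,0,0],[0,0,0],[0,0,0],[0,0,0],[0,0,0],[0,0,0]]}}

```text
time: 9.7
tool_pos: [466.2, -215.3, 18.7]
tcp_rot: [3.141, -0.0, 0.209]
contact_force: [-0.5, -0.8, -0.0]
grip_width: 0.2
finger_force: 0.0
```

```bash
python3 - <<'E'
from h import *
from plant import get_obs
o=get_obs();print(o["tool_pos"],proj("scene",o["tool_pos"]),proj("top",o["tool_pos"]))
a=optics.capture("scene")[220:400,180:380,::-1];b=optics.capture("top")[180:330,330:480,::-1]
a=cv2.resize(a,(400,360),interpolation=2);b=cv2.resize(b,(360,360),interpolation=2)
cv2.imwrite("pics/c5.png",np.hstack([a,b]))
E
```

```text
[ 466.17906628 -215.34422042   18.71204566] [275.23227146 328.7024764 ] [414.06009013 258.93052376]
```

View pics/c5.png

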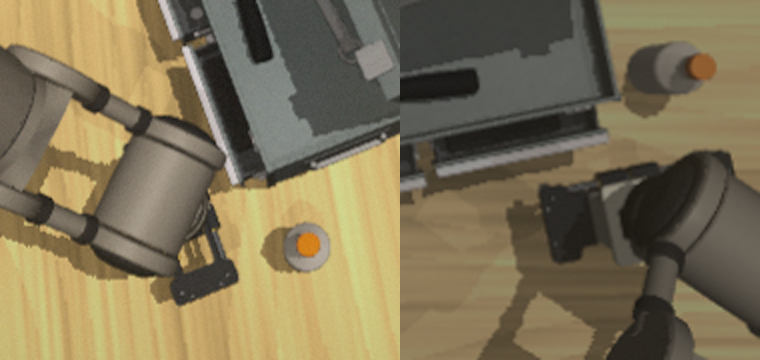

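The gripper is beside the chest with clear bench below; the right drawer's lip is still out. Creeping down.

{"name": "send_rows", "arguments": {"offset": [[0,0,0.04],[0,0,0.07],[0,0,0.09],[0,0,0.11],[0,0,0.125],[0,0,0.14],[0,0,0.15],[0,0,0.155]], "delta_rot": [[0,0,0],[0,0,0],[0,0,0],[0,0,0],[0,0,0],[0,0,0],[0,0,0],[0,0,0]]}}

```text
time: 10.8
tool_pos: [466.0, -215.3, -0.2]
tcp_rot: [3.142, 0.0, 0.209]
contact_force: [-0.5, 0.3, -0.5]
grip_width: 0.6
finger_force: 0.0
```

{"name": "send_rows", "arguments": {"offset": [[0,0,0.008],[0,0,0.016],[0,0,0.016]], "delta_rot": [[0,0,0],[0,0,0],[0,0,0]]}}

```text
time: 11.18
tool_pos: [466.0, -215.3, -2.2]
tcp_rot: [3.142, 0.0, 0.209]
contact_force: [0.5, 0.2, 1.2]
grip_width: 0.8
finger_force: 0.0
```

{"name": "send_rows", "arguments": {"offset": [[0,0,0.015],[0,0,0.03],[0,0,0.045],[0,0,0.06],[0,0,0.06]], "delta_rot": [[0,0,0],[0,0,0],[0,0,0],[0,0,0],[0,0,0]]}}

```text
time: 11.8
tool_pos: [465.9, -215.2, -9.5]
tcp_rot: [-3.141, 0.0, 0.209]
contact_force: [0.3, 1.5, 0.3]
grip_width: 0.5
finger_force: 0.0
```

```bash
python3 -c "
from plant import get_obs
for k,v in get_obs().items(): print(k,v)"
```

```text
time 11.8
joint_positions [-5.82146933e-01  5.84732450e-01  1.79561981e+00 -1.16850064e-04
  7.61544939e-01  7.80071109e-01]
dq [ 0.00240793 -0.00291174 -0.0017298  -0.00125584  0.00340844 -0.00016737]
tau [-6.15729106e-03 -4.66374242e+01 -1.59873033e+01  5.71596588e-02
 -5.46187197e-02  8.34918455e-05]
tool_pos [ 465.89334754 -215.23790181   -9.48094019]
tcp_rot [-3.14143285e+00  2.71496942e-04  2.08662891e-01]
contact_force [0.33268284 1.49491861 0.26146869]
moment [ 0.00143546 -0.02861838 -0.05903738]
finger_force 0.0
grip_width 0.48780151655125986
```

{"name": "send_rows", "arguments": {"offset": [[0,0,0.015],[0,0,0.03],[0,0,0.045],[0,0,0.06],[0,0,0.06]], "delta_rot": [[0,0,0],[0,0,0],[0,0,0],[0,0,0],[0,0,0]]}}

```text
time: 12.42
tool_pos: [465.9, -215.2, -16.7]
tcp_rot: [-3.141, 0.0, 0.209]
contact_force: [-0.2, -0.7, 0.3]
grip_width: 0.2
finger_force: 0.0
```

{"name": "send_rows", "arguments": {"offset": [[0,0,0.015],[0,0,0.03],[0,0,0.045],[0,0,0.06],[0,0,0.07]], "delta_rot": [[0,0,0],[0,0,0],[0,0,0],[0,0,0],[0,0,0]]}}

```text
time: 13.05
tool_pos: [466.0, -215.3, -25.0]
tcp_rot: [3.142, 0.0, 0.209]
contact_force: [-1.1, 0.2, 0.3]
grip_width: 0.2
finger_force: 0.0
```

{"name": "send_rows", "arguments": {"offset": [[0,0,0.015],[0,0,0.03],[0,0,0.045],[0,0,0.06],[0,0,0.07]], "delta_rot": [[0,0,0],[0,0,0],[0,0,0],[0,0,0],[0,0,0]]}}

```text
time: 13.68
tool_pos: [466.2, -215.4, -29.5]
tcp_rot: [3.14, -0.001, 0.209]
contact_force: [-12.5, 6.5, 51.2]
grip_width: 0.1
finger_force: 25.2
```

Contact at a reading of about -29: the closed fingertips end ~28 mm short of the reported TCP. I'll lift off and test whether the opening matters.

{"name": "send_rows", "arguments": {"offset": [[0,0,-0.1],[0,0,-0.31],[0,0,-0.31]], "delta_rot": [[0,0,0],[0,0,0],[0,0,0]]}}

```text
time: 14.05
tool_pos: [467.2, -216.0, 5.3]
tcp_rot: [3.139, -0.003, 0.209]
contact_force: [0.4, -0.2, 0.4]
grip_width: 0.6
finger_force: 0.0
```

{"name": "send_rows", "arguments": {"offset": [[0,0,0],[0,0,0],[0,0,0],[0,0,0],[0,0,0],[0,0,0],[0,0,0],[0,0,0]], "delta_rot": [[0,0,0],[0,0,0],[0,0,0],[0,0,0],[0,0,0],[0,0,0],[0,0,0],[0,0,0]], "grip": 0.7}}

```text
time: 15.05
tool_pos: [466.0, -215.3, 3.9]
tcp_rot: [3.141, -0.0, 0.209]
contact_force: [-1.0, 0.5, -0.6]
grip_width: 64.2
finger_force: 0.0
```

{"name": "send_rows", "arguments": {"offset": [[0,0,0.02],[0,0,0.035],[0,0,0.05],[0,0,0.06],[0,0,0.06]], "delta_rot": [[0,0,0],[0,0,0],[0,0,0],[0,0,0],[0,0,0]]}}

```text
time: 15.68
tool_pos: [465.9, -215.2, -3.4]
tcp_rot: [-3.141, 0.0, 0.209]
contact_force: [0.0, -0.4, -0.2]
grip_width: 64.4
finger_force: 0.0
```

```bash
python3 - <<'E'
from h import *
for z in (85,100,115,130,145):
    a=atz("scene",(284,366.5),z);b=atz("top",(390.8,274.2),z);d=b-a
    w=np.linalg.norm(atz("scene",(269,371.5),z)-atz("scene",(299,361.5),z));w2=np.linalg.norm(atz("top",(388.3,259.2),z)-atz("top",(393.3,289.2),z))
    print(z,((a+b)/2).round(1),np.linalg.norm(d).round(1),np.arctan2(-d[0],d[1]).round(3),w.round(1),w2.round(1))
E
```

```text
85 [ 457.9 -223.4   85. ] 176.4 0.258 72.7 75.5
100 [ 459.6 -221.9  100. ] 179.2 0.247 71.7 74.3
115 [ 461.4 -220.3  115. ] 182.1 0.237 70.8 73.1
130 [ 463.1 -218.7  130. ] 184.9 0.226 69.8 71.9
145 [ 464.8 -217.1  145. ] 187.8 0.216 68.9 70.6
```

XY is sound; z of the tip is ~28 mm above the reading. I'll tilt the tool forward 40° so the body stays clear, and push at a reading of z ≈ 80.

{"name": "send_rows", "arguments": {"offset": [[0,0,-0.35],[0,0,-0.69],[0,-0.4,-0.69],[0,-0.785,-0.69],[0.15,-0.785,-0.69],[0.295,-0.785,-0.69],[0.295,-0.785,-0.69],[0.295,-0.785,-0.69]], "delta_rot": [[0,0,0],[0,0,0],[0,0.025,0],[0,0.05,0],[0,0.08,0],[0,0.11,0],[0,0.11,0],[0,0.11,0]], "grip": 0}}

```text
time: 16.68
tool_pos: [480.4, -112.5, 79.4]
tcp_rot: [-3.131, -0.676, 0.209]
contact_force: [1.0, 0.5, 0.3]
grip_width: 0.5
finger_force: 0.0
```

{"name": "send_rows", "arguments": {"offset": [[0.04,0,0.033],[0.077,0,0.064],[0.1,0,0.08],[0.116,0,0.096],[0.135,0,0.111],[0.154,0,0.127]], "delta_rot": [[0,0,0],[0,0,0],[0,0,0],[0,0,0],[0,0,0],[0,0,0]]}}

```text
time: 17.42
tool_pos: [503.7, -106.8, 78.7]
tcp_rot: [-3.128, -0.674, 0.209]
contact_force: [-0.4, -0.2, -0.1]
grip_width: 0.4
finger_force: 0.0
```

{"name": "send_rows", "arguments": {"offset": [[0.02,0,0.016],[0.04,0,0.033],[0.058,0,0.048],[0.077,0,0.064],[0.09,0,0.074],[0.103,0,0.085]], "delta_rot": [[0,0,0],[0,0,0],[0,0,0],[0,0,0],[0,0,0],[0,0,0]]}}

```text
time: 18.18
tool_pos: [519.3, -103.4, 78.4]
tcp_rot: [-3.128, -0.674, 0.209]
contact_force: [0.1, 0.3, 0.6]
grip_width: 0.4
finger_force: 0.0
```

```bash
cat > look.py <<'E'
from h import *
from plant import finder,get_obs
y=.209;C=np.array([629.7,12.9]);R=np.array([[np.cos(y),-np.sin(y)],[np.sin(y),np.cos(y)]])
def look(*names):
    o=get_obs();t=o["tool_pos"];print("tcp chest",(R.T@(t[:2]-C)).round(1),t[2].round(1),o["contact_force"].round(1),o["time"])
    for c in("scene","top"):
        optics.capture(c)
        for n in names:
            print(c,n,[((R.T@(atz(c,x["uv"],121)[:2]-C)).round(),round(x["confidence"],2)) for x in finder.pinpoint(n,c)[:2]])
E
python3 -c "
from look import *
look('drawer_right_lip','drawer_left_lip')"
```

```text
tcp chest [-132.1  -90.9] 78.4 [0.1 0.3 0.6] 18.175
scene drawer_right_lip [(array([-140.,  -97.]), 0.8)]
scene drawer_left_lip [(array([-155.,   98.]), 0.9)]
top drawer_right_lip [(array([-140.,  -85.]), 0.64)]
top drawer_left_lip [(array([-160.,   98.]), 0.93), (array([109.,   8.]), 0.27)]
```

The lip is still unmoved, which matches the fingers being ~28 mm shorter along the tool axis; contact should come right now. Continuing.

{"name": "send_rows", "arguments": {"offset": [[0.02,0,0.016],[0.04,0,0.033],[0.06,0,0.05],[0.08,0,0.066],[0.1,0,0.083]], "delta_rot": [[0,0,0],[0,0,0],[0,0,0],[0,0,0],[0,0,0]]}}

```text
time: 19.1
tool_pos: [534.5, -100.1, 77.9]
tcp_rot: [-3.128, -0.673, 0.208]
contact_force: [-2.6, -2.2, 0.0]
grip_width: 0.4
finger_force: 1.2
```

```bash
python3 -c "
from look import *
look('drawer_right_lip')"
```

```text
tcp chest [-116.6  -90.8] 77.9 [-2.6 -2.2  0. ] 19.1
scene drawer_right_lip [(array([-136.,  -90.]), 0.93), (array([-151.,   85.]), 0.55)]
top drawer_right_lip [(array([-129.,  -88.]), 0.71), (array([-83., 290.]), 0.71)]
```

{"name": "send_rows", "arguments": {"offset": [[0.02,0,0.016],[0.04,0,0.033],[0.06,0,0.05],[0.08,0,0.066]], "delta_rot": [[0,0,0],[0,0,0],[0,0,0],[0,0,0]]}}

```text
time: 19.8
tool_pos: [546.8, -97.3, 77.9]
tcp_rot: [-3.128, -0.674, 0.209]
contact_force: [-2.3, -1.1, 0.6]
grip_width: 0.2
finger_force: 1.0
```

{"name": "send_rows", "arguments": {"offset": [[0.015,0,0.012],[0.03,0,0.024]], "delta_rot": [[0,0,0],[0,0,0]]}}

```text
time: 20.05
tool_pos: [551.2, -96.4, 77.9]
tcp_rot: [-3.128, -0.674, 0.209]
contact_force: [-3.5, -0.3, -0.0]
grip_width: 0.3
finger_force: 1.0
```

```bash
python3 -c "
from look import *
look('drawer_right_lip')"
```

```text
tcp chest [-99.4 -90.6] 77.9 [-3.5 -0.3 -0. ] 20.05
scene drawer_right_lip [(array([-110.,  -84.]), 0.96)]
top drawer_right_lip [(array([-113.,  -94.]), 0.79)]
```

{"name": "send_rows", "arguments": {"offset": [[0.006,0,0.005],[0.012,0,0.01],[0.018,0,0.015]], "delta_rot": [[0,0,0],[0,0,0],[0,0,0]]}}

```text
time: 20.62
tool_pos: [553.8, -95.8, 77.8]
tcp_rot: [-3.128, -0.674, 0.208]
contact_force: [-2.0, -1.3, -0.2]
grip_width: 0.9
finger_force: 1.0
```

{"name": "send_rows", "arguments": {"offset": [[0.006,0,0.005],[0.012,0,0.01]], "delta_rot": [[0,0,0],[0,0,0]]}}

```text
time: 20.88
tool_pos: [555.7, -95.4, 77.8]
tcp_rot: [-3.128, -0.674, 0.209]
contact_force: [-2.4, -1.1, -1.2]
grip_width: 0.4
finger_force: 1.0
```

{"name": "send_rows", "arguments": {"offset": [[0.006,0,0.005],[0.012,0,0.01]], "delta_rot": [[0,0,0],[0,0,0]]}}

```text
time: 21.12
tool_pos: [557.6, -95.0, 77.8]
tcp_rot: [-3.128, -0.674, 0.209]
contact_force: [-3.0, -0.4, -0.2]
grip_width: 0.0
finger_force: 1.0
```

{"name": "send_rows", "arguments": {"offset": [[0.006,0,0.005],[0.012,0,0.01]], "delta_rot": [[0,0,0],[0,0,0]]}}

```text
time: 21.38
tool_pos: [558.8, -94.6, 77.3]
tcp_rot: [-3.128, -0.673, 0.208]
contact_force: [-7.2, -2.2, -0.3]
grip_width: 0.4
finger_force: 2.9
```

{"name": "send_rows", "arguments": {"offset": [[0.006,0,0.005],[0.006,0,0.005]], "delta_rot": [[0,0,0],[0,0,0]]}}

```text
time: 21.62
tool_pos: [559.1, -94.4, 76.8]
tcp_rot: [-3.128, -0.671, 0.208]
contact_force: [-7.7, -2.8, 0.1]
grip_width: 0.3
finger_force: 3.4
```

Right drawer is home. Back off and shift to the left drawer.

{"name": "send_rows", "arguments": {"offset": [[-0.15,0,-0.124],[-0.4,0,-0.33],[-0.546,0,-0.451],[-0.546,-0.4,-0.451],[-0.546,-0.8,-0.451],[-0.546,-0.8,-0.451]], "delta_rot": [[0,0,0],[0,0,0],[0,0,0],[0,0,0],[0,0,0],[0,0,0]]}}

```text
time: 22.38
tool_pos: [455.4, -15.7, 80.2]
tcp_rot: [-3.126, -0.674, 0.212]
contact_force: [0.7, -0.8, 1.1]
grip_width: 0.4
finger_force: 0.0
```

{"name": "send_rows", "arguments": {"offset": [[0,-0.4,0],[0,-0.75,0],[0,-0.75,0],[0.1,-0.75,0.083],[0.15,-0.75,0.124],[0.15,-0.75,0.124]], "delta_rot": [[0,0,0],[0,0,0],[0,0,0],[0,0,0],[0,0,0],[0,0,0]]}}

```text
time: 23.12
tool_pos: [461.5, 72.9, 80.8]
tcp_rot: [-3.129, -0.675, 0.207]
contact_force: [-0.1, -0.2, -0.4]
grip_width: 0.0
finger_force: 0.0
```

```bash
python3 -c "
from look import *
look('drawer_right_lip','drawer_left_lip')"
```

```text
tcp chest [-152.1   93.6] 80.8 [-0.1 -0.2 -0.4] 23.125
scene drawer_right_lip [(array([-115.,  -90.]), 0.63)]
scene drawer_left_lip [(array([-152.,   90.]), 0.76)]
top drawer_right_lip [(array([-111.,  -89.]), 0.54)]
top drawer_left_lip [(array([-151.,  106.]), 0.74)]
```

{"name": "send_rows", "arguments": {"offset": [[0.04,0,0.033],[0.08,0,0.066],[0.11,0,0.091],[0.14,0,0.116],[0.165,0,0.136],[0.19,0,0.157],[0.215,0,0.178],[0.24,0,0.198]], "delta_rot": [[0,0,0],[0,0,0],[0,0,0],[0,0,0],[0,0,0],[0,0,0],[0,0,0],[0,0,0]]}}

```text
time: 24.42
tool_pos: [496.6, 82.0, 79.7]
tcp_rot: [-3.128, -0.674, 0.209]
contact_force: [-2.9, -0.4, 0.0]
grip_width: 0.1
finger_force: 1.1
```

{"name": "send_rows", "arguments": {"offset": [[0.02,0,0.017],[0.04,0,0.033],[0.06,0,0.05],[0.08,0,0.066],[0.095,0,0.078],[0.11,0,0.091]], "delta_rot": [[0,0,0],[0,0,0],[0,0,0],[0,0,0],[0,0,0],[0,0,0]]}}

```text
time: 25.18
tool_pos: [512.3, 84.0, 76.9]
tcp_rot: [-3.124, -0.679, 0.208]
contact_force: [-1.9, -0.0, 1.2]
grip_width: 0.4
finger_force: 1.1
```

{"name": "send_rows", "arguments": {"offset": [[0.015,0,0.012],[0.03,0,0.024],[0.036,0,0.029],[0.042,0,0.034]], "delta_rot": [[0,0,0],[0,0,0],[0,0,0],[0,0,0]]}}

```text
time: 25.68
tool_pos: [518.1, 84.8, 76.0]
tcp_rot: [-3.123, -0.681, 0.208]
contact_force: [-3.0, 0.2, 1.0]
grip_width: 0.2
finger_force: 1.0
```

{"name": "send_rows", "arguments": {"offset": [[0.006,0,0.005],[0.012,0,0.01]], "delta_rot": [[0,0,0],[0,0,0]]}}

```text
time: 25.92
tool_pos: [519.8, 85.0, 75.7]
tcp_rot: [-3.123, -0.682, 0.208]
contact_force: [-2.4, -0.8, -0.6]
grip_width: 0.5
finger_force: 1.0
```

{"name": "send_rows", "arguments": {"offset": [[0.006,0,0.005],[0.012,0,0.01]], "delta_rot": [[0,0,0],[0,0,0]]}}

```text
time: 26.18
tool_pos: [521.6, 85.3, 75.4]
tcp_rot: [-3.122, -0.682, 0.208]
contact_force: [-2.8, -0.8, -0.2]
grip_width: 0.1
finger_force: 1.0
```

{"name": "send_rows", "arguments": {"offset": [[0.006,0,0.005],[0.009,0,0.007]], "delta_rot": [[0,0,0],[0,0,0]]}}

```text
time: 26.42
tool_pos: [522.8, 85.5, 75.2]
tcp_rot: [-3.122, -0.683, 0.208]
contact_force: [-2.3, 0.1, -0.6]
grip_width: 0.2
finger_force: 1.3
```

{"name": "send_rows", "arguments": {"offset": [[0.006,0,0.005],[0.012,0,0.01]], "delta_rot": [[0,0,0],[0,0,0]]}}

```text
time: 26.68
tool_pos: [523.5, 85.6, 74.4]
tcp_rot: [-3.122, -0.682, 0.208]
contact_force: [-8.8, -1.6, 3.1]
grip_width: 0.3
finger_force: 4.0
```

{"name": "send_rows", "arguments": {"offset": [[0.006,0,0.005],[0.009,0,0.007]], "delta_rot": [[0,0,0],[0,0,0]]}}

```text
time: 26.92
tool_pos: [523.9, 85.7, 73.9]
tcp_rot: [-3.121, -0.681, 0.208]
contact_force: [-14.3, -4.3, 6.4]
grip_width: 0.6
finger_force: 6.7
```

Both drawers are home (14 N and 8 N against their stops). Now back off, stand the tool upright and rise for the lid.

{"name": "send_rows", "arguments": {"offset": [[-0.12,0,-0.1],[-0.32,0,-0.265],[-0.1,0,-0.55],[0.1,0,-0.78],[0.264,0,-0.972],[0.264,0,-0.972],[0.264,0,-0.972]], "delta_rot": [[0,0,0],[0,0,0],[0,-0.025,0],[0,-0.055,0],[0,-0.085,0],[0,-0.11,0],[0,-0.11,0]]}}

```text
time: 27.8
tool_pos: [491.9, 124.5, 158.1]
tcp_rot: [-2.934, -0.581, 0.247]
contact_force: [0.5, 1.3, -0.8]
grip_width: 0.4
finger_force: 0.0
```

{"name": "send_rows", "arguments": {"offset": [[0,0.2,-0.4],[0,0.4,-0.8],[0,0.5,-1],[0,0.5,-1]], "delta_rot": [[0,0,0],[0,0,0],[0,0,0],[0,0,0]]}}

```text
time: 28.3
tool_pos: [457.3, 27.9, 246.8]
tcp_rot: [-2.937, -0.587, 0.245]
contact_force: [0.2, 0.2, 0.3]
grip_width: 0.2
finger_force: 0.0
```

{"name": "send_rows", "arguments": {"offset": [[0,0,-0.3],[0,0.1,-0.6],[0.2,0.2,-0.6],[0.5,0.275,-0.6],[0.8,0.275,-0.6],[0.8,0.275,-0.6]], "delta_rot": [[0,0,0],[0,0,0],[0,0,0],[0,0,0],[0,0,0],[0,0,0]]}}

```text
time: 29.05
tool_pos: [512.9, -3.7, 351.1]
tcp_rot: [-2.934, -0.585, 0.249]
contact_force: [0.1, 1.4, -0.5]
grip_width: 0.3
finger_force: 0.0
```

```bash
python3 - <<'E'
from look import *
look('drawer_right_lip','drawer_left_lip')
print([finder.pinpoint("lid_edge",c)[:1] for c in("scene","top")],get_obs()["joint_positions"].round(2),get_obs()["tcp_rot"])
E
```

```text
tcp chest [-117.7    8. ] 351.1 [ 0.1  1.4 -0.5] 29.05
scene drawer_right_lip [(array([-110.,  -92.]), 0.66)]
scene drawer_left_lip []
top drawer_right_lip [(array([-112.,  -94.]), 0.67)]
top drawer_left_lip [(array([-114.,  100.]), 0.64)]
[[{'uv': [346.6, 179.2], 'confidence': 0.97}], [{'uv': [331.1, 160.4], 'confidence': 0.71}]] [-0.54 -0.02  1.72  0.59  1.23  0.58] [-2.93413209 -0.58365033  0.24589242]
```

```bash
cat > to.py <<'E'
import sys
from look import *
from scipy.spatial.transform import Rotation as S
# target: chest x, y, reading z, tilt
def to(cx,cy,z,tilt=0,yaw=.209):
    o=get_obs();R0=S.from_euler('xyz',o["tcp_rot"]);R1=S.from_euler('xyz',[np.pi,0,yaw])*S.from_rotvec([0,tilt,0])
    p=np.r_[C+R@[cx,cy],z]
    print(p.round(),(R0.inv().apply(p-o["tool_pos"])/120).round(3),((R0.inv()*R1).as_rotvec()/2/np.pi).round(4))
to(*map(float,sys.argv[1:]))
E
python3 to.py -110 10 375; python3 to.py -30 10 375; python3 to.py 84 10 375
```

```text
[520.  -0. 375.] [ 0.18  -0.047 -0.114] [-0.0338 -0.092   0.0153]
[598.  16. 375.] [0.736 0.052 0.24 ] [-0.0338 -0.092   0.0153]
[710.  40. 375.] [1.528 0.194 0.745] [-0.0338 -0.092   0.0153]
```

{"name": "send_rows", "arguments": {"offset": [[0.1,-0.02,-0.1],[0.18,-0.047,-0.114],[0.18,-0.047,-0.114],[0.18,-0.047,-0.114],[0.18,-0.047,-0.114],[0.18,-0.047,-0.114]], "delta_rot": [[-0.0085,-0.023,0.004],[-0.017,-0.046,0.0077],[-0.0255,-0.069,0.0115],[-0.0338,-0.092,0.0153],[-0.0338,-0.092,0.0153],[-0.0338,-0.092,0.0153]]}}

```text
time: 30.2
tool_pos: [520.2, -0.2, 375.0]
tcp_rot: [-3.141, -0.001, 0.21]
contact_force: [0.1, 0.1, 0.3]
grip_width: 0.2
finger_force: 0.0
```

```bash
python3 to.py -110 10 375; python3 -c "
from plant import get_obs;print(get_obs()['joint_positions'])"
```

```text
[520.  -0. 375.] [-0.002 -0.001 -0.   ] [-0.0001 -0.0002  0.0002]
[-1.48535698e-01  2.63611166e-01  1.15672720e+00  1.18355867e-03
  1.72027348e+00  1.21238864e+00]
```

{"name": "send_rows", "arguments": {"offset": [[0.3,0,0],[0.6,0,0],[0.9,0,0],[0.9,0,0]], "delta_rot": [[0,0,0],[0,0,0],[0,0,0],[0,0,0]]}}

```text
time: 30.7
tool_pos: [626.8, 21.5, 374.0]
tcp_rot: [-3.141, 0.0, 0.209]
contact_force: [-0.2, -0.6, -0.2]
grip_width: 0.4
finger_force: 0.0
```

{"name": "send_rows", "arguments": {"offset": [[0.3,0,0],[0.55,0,0],[0.75,0,0],[0.75,0,0]], "delta_rot": [[0,0,0],[0,0,0],[0,0,0],[0,0,0]]}}

```text
time: 31.2
tool_pos: [714.5, 40.0, 374.1]
tcp_rot: [-3.141, 0.001, 0.209]
contact_force: [0.3, -0.3, -0.9]
grip_width: 0.6
finger_force: 0.0
```

```bash
python3 to.py 88 10 320; python3 -c "
from plant import get_obs;print(get_obs()['joint_positions'])"
```

```text
[714.  41. 320.] [-0.005 -0.009  0.45 ] [-0.      0.0001 -0.    ]
[-5.10098660e-02  7.77777735e-01  3.01733136e-01  7.72609921e-05
  2.06289062e+00  1.31085835e+00]
```

{"name": "send_rows", "arguments": {"offset": [[0,0,0.2],[0,0,0.4],[0,0,0.45],[0,0,0.45]], "delta_rot": [[0,0,0],[0,0,0],[0,0,0],[0,0,0]]}}

```text
time: 31.7
tool_pos: [713.3, 40.6, 323.0]
tcp_rot: [3.141, -0.002, 0.209]
contact_force: [-0.5, -0.4, 0.5]
grip_width: 0.5
finger_force: 0.0
```

```bash
python3 - <<'E'
from look import *
look()
print(tri(finder.pinpoint("lid_edge","scene")[0]["uv"],finder.pinpoint("lid_edge","top")[0]["uv"]))
d=182
f=lambda t:np.array([100-(d*np.cos(t)-26*np.sin(t))+9.5,171+d*np.sin(t)+26*np.cos(t)-28])
prev=np.array([88,320.])
T=list(np.arange(1.2,-.03,-.03))
print("start",f(1.2))
for i in range(0,len(T),8):
    q=[f(t) for t in T[i:i+8]]
    print(round(T[i],2),q[-1].round(),[[round((a[0]-prev[0])/120,3),0,round((prev[1]-a[1])/120,3)] for a in q]);prev=q[-1]
E
```

```text
tcp chest [87.6  9.7] 323.0 [-0.5 -0.4  0.5] 31.7Traceback (most recent call last):
  File "<stdin>", line 3, in <module>
IndexError: list index out of range
```

```bash
python3 - <<'E'
import numpy as np
d=182
f=lambda t:np.array([100-(d*np.cos(t)-26*np.sin(t))+9.5,171+d*np.sin(t)+26*np.cos(t)-28])
prev=np.array([88,321.])
T=list(np.arange(1.2,-.03,-.03))
for i in range(0,len(T),8):
    q=[f(t) for t in T[i:i+8]]
    print(round(T[i],2),q[-1].round(),[[round((a[0]-prev[0])/120,3),0,round((prev[1]-a[1])/120,3)] for a in q]);prev=q[-1]
E
```

```text
1.2 [ 31. 309.] [[np.float64(-0.168), 0, np.float64(-0.009)], [np.float64(-0.213), 0, np.float64(0.002)], [np.float64(-0.257), 0, np.float64(0.015)], [np.float64(-0.301), 0, np.float64(0.029)], [np.float64(-0.345), 0, np.float64(0.044)], [np.float64(-0.388), 0, np.float64(0.06)], [np.float64(-0.43), 0, np.float64(0.078)], [np.float64(-0.472), 0, np.float64(0.096)]]
0.96 [ -6. 286.] [[np.float64(-0.041), 0, np.float64(0.02)], [np.float64(-0.082), 0, np.float64(0.042)], [np.float64(-0.122), 0, np.float64(0.064)], [np.float64(-0.161), 0, np.float64(0.088)], [np.float64(-0.2), 0, np.float64(0.113)], [np.float64(-0.238), 0, np.float64(0.139)], [np.float64(-0.275), 0, np.float64(0.166)], [np.float64(-0.311), 0, np.float64(0.195)]]
0.72 [-37. 255.] [[np.float64(-0.035), 0, np.float64(0.029)], [np.float64(-0.07), 0, np.float64(0.06)], [np.float64(-0.103), 0, np.float64(0.091)], [np.float64(-0.136), 0, np.float64(0.124)], [np.float64(-0.167), 0, np.float64(0.157)], [np.float64(-0.198), 0, np.float64(0.191)], [np.float64(-0.227), 0, np.float64(0.227)], [np.float64(-0.256), 0, np.float64(0.263)]]
0.48 [-59. 217.] [[np.float64(-0.027), 0, np.float64(0.037)], [np.float64(-0.054), 0, np.float64(0.075)], [np.float64(-0.079), 0, np.float64(0.113)], [np.float64(-0.103), 0, np.float64(0.152)], [np.float64(-0.125), 0, np.float64(0.192)], [np.float64(-0.147), 0, np.float64(0.233)], [np.float64(-0.167), 0, np.float64(0.274)], [np.float64(-0.186), 0, np.float64(0.316)]]
0.24 [-72. 174.] [[np.float64(-0.018), 0, np.float64(0.042)], [np.float64(-0.034), 0, np.float64(0.085)], [np.float64(-0.049), 0, np.float64(0.129)], [np.float64(-0.063), 0, np.float64(0.172)], [np.float64(-0.076), 0, np.float64(0.217)], [np.float64(-0.087), 0, np.float64(0.261)], [np.float64(-0.097), 0, np.float64(0.306)], [np.float64(-0.106), 0, np.float64(0.351)]]
-0.0 [-73. 169.] [[np.float64(-0.007), 0, np.float64(0.045)]]
```

{"name": "send_rows", "arguments": {"offset": [[-0.04,0,0],[-0.08,0,0],[-0.12,0,0],[-0.15,0,0],[-0.18,0,0],[-0.213,0,0.002],[-0.257,0,0.015],[-0.3,0,0.029]], "delta_rot": [[0,0,0],[0,0,0],[0,0,0],[0,0,0],[0,0,0],[0,0,0],[0,0,0],[0,0,0]]}}

```text
time: 32.85
tool_pos: [679.2, 33.7, 317.8]
tcp_rot: [3.141, -0.002, 0.21]
contact_force: [4.2, 0.8, -1.5]
grip_width: 0.6
finger_force: 2.0
```

{"name": "send_rows", "arguments": {"offset": [[-0.045,0,0.015],[-0.088,0,0.031],[-0.13,0,0.049],[-0.172,0,0.067]], "delta_rot": [[0,0,0],[0,0,0],[0,0,0],[0,0,0]]}}

```text
time: 33.35
tool_pos: [658.5, 29.3, 309.6]
tcp_rot: [3.141, -0.0, 0.21]
contact_force: [4.7, 1.4, -0.1]
grip_width: 0.5
finger_force: 1.8
```

```bash
python3 - <<'E'
from look import *
look()
r=[finder.pinpoint("lid_edge",c)[:1] for c in("scene","top")];print(r)
if all(r): print(tri(r[0][0]["uv"],r[1][0]["uv"]))
E
```

```text
tcp chest [31.5 10.1] 309.6 [ 4.7  1.4 -0.1] 33.35
[[{'uv': [333.2, 185.1], 'confidence': 0.9}], [{'uv': [335.9, 178.5], 'confidence': 0.56}]]
(array([647.67438922,  17.42473696, 353.0187404 ]), np.float64(0.394713153443457))
```

The lid follows with ~5 N. Continuing along the arc.

{"name": "send_rows", "arguments": {"offset": [[-0.041,0,0.02],[-0.082,0,0.042],[-0.122,0,0.064],[-0.161,0,0.088],[-0.2,0,0.113],[-0.238,0,0.139],[-0.275,0,0.166],[-0.311,0,0.195]], "delta_rot": [[0,0,0],[0,0,0],[0,0,0],[0,0,0],[0,0,0],[0,0,0],[0,0,0],[0,0,0]]}}

```text
time: 34.55
tool_pos: [621.9, 21.5, 286.2]
tcp_rot: [3.141, 0.0, 0.21]
contact_force: [1.6, 1.1, 3.7]
grip_width: -0.2
finger_force: 1.8
```

{"name": "send_rows", "arguments": {"offset": [[-0.035,0,0.029],[-0.07,0,0.06],[-0.103,0,0.091],[-0.136,0,0.124],[-0.167,0,0.157],[-0.198,0,0.191],[-0.227,0,0.227],[-0.256,0,0.263]], "delta_rot": [[0,0,0],[0,0,0],[0,0,0],[0,0,0],[0,0,0],[0,0,0],[0,0,0],[0,0,0]]}}

```text
time: 35.55
tool_pos: [591.8, 15.0, 254.4]
tcp_rot: [3.141, 0.0, 0.21]
contact_force: [0.3, 0.8, 3.9]
grip_width: 0.7
finger_force: 1.7
```

{"name": "send_rows", "arguments": {"offset": [[-0.027,0,0.037],[-0.054,0,0.075],[-0.079,0,0.113],[-0.103,0,0.152],[-0.125,0,0.192],[-0.147,0,0.233],[-0.167,0,0.274],[-0.186,0,0.316]], "delta_rot": [[0,0,0],[0,0,0],[0,0,0],[0,0,0],[0,0,0],[0,0,0],[0,0,0],[0,0,0]]}}

```text
time: 36.55
tool_pos: [570.1, 10.4, 216.4]
tcp_rot: [3.141, 0.0, 0.21]
contact_force: [-0.6, -0.4, 3.0]
grip_width: 0.7
finger_force: 1.5
```

{"name": "send_rows", "arguments": {"offset": [[-0.018,0,0.042],[-0.034,0,0.085],[-0.049,0,0.129],[-0.063,0,0.172],[-0.074,0,0.205],[-0.08,0,0.235],[-0.086,0,0.26],[-0.09,0,0.28]], "delta_rot": [[0,0,0],[0,0,0],[0,0,0],[0,0,0],[0,0,0],[0,0,0],[0,0,0],[0,0,0]]}}

```text
time: 37.55
tool_pos: [559.8, 8.1, 183.0]
tcp_rot: [3.141, 0.0, 0.21]
contact_force: [-2.3, -0.8, 2.5]
grip_width: 0.6
finger_force: 1.4
```

```bash
python3 -c "
from look import *
look('drawer_right_lip','drawer_left_lip')"
```

```text
tcp chest [-69.4   9.9] 183.0 [-2.3 -0.8  2.5] 37.55
scene drawer_right_lip [(array([-111.,  -90.]), 0.78), (array([-98., 262.]), 0.44)]
scene drawer_left_lip [(array([-116.,   95.]), 0.53)]
top drawer_right_lip []
top drawer_left_lip []
```

```bash
python3 - <<'E'
from look import *
out=[]
for c in("scene","top"):
    im=optics.capture(c)[:,:,::-1]
    src=np.float32([proj(c,np.r_[C+R@np.array(q),121]) for q in((-135,195),(-135,-195),(-85,-195),(-85,195))])
    H=cv2.getPerspectiveTransform(src,np.float32([(0,0),(780,0),(780,250),(0,250)]))
    w=cv2.warpPerspective(im,H,(780,250),flags=2)
    for k in range(0,50,5): cv2.putText(w,str(k-135),(0 if k%10 else 385,k*5+4),0,.35,(0,0,255),1)
    out.append(w)
cv2.imwrite("pics/rect.png",np.vstack(out))
E
```

```text
(no output)
```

View pics/rect.png

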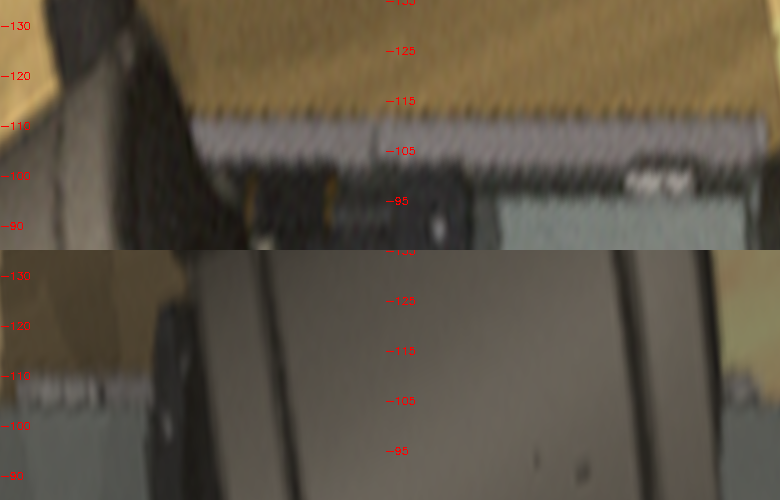

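The rectified view shows both lips in one straight line at about -111 mm with no step at the seam (column 375): both drawers are home. Finish the lid.

{"name": "send_rows", "arguments": {"offset": [[-0.006,0,0.025],[-0.01,0,0.05],[-0.014,0,0.07],[-0.016,0,0.085],[-0.018,0,0.1]], "delta_rot": [[0,0,0],[0,0,0],[0,0,0],[0,0,0],[0,0,0]]}}

```text
time: 38.58
tool_pos: [557.8, 7.7, 171.2]
tcp_rot: [3.141, -0.0, 0.21]
contact_force: [0.1, 0.4, 1.8]
grip_width: 0.8
finger_force: 1.1
```

{"name": "send_rows", "arguments": {"offset": [[0,0,0.01],[0,0,0.016]], "delta_rot": [[0,0,0],[0,0,0]]}}

```text
time: 38.83
tool_pos: [557.5, 7.7, 169.2]
tcp_rot: [3.141, 0.001, 0.21]
contact_force: [-0.9, -0.7, 1.9]
grip_width: 0.3
finger_force: 1.2
```

{"name": "send_rows", "arguments": {"offset": [[0,0,0.008],[0,0,0.012]], "delta_rot": [[0,0,0],[0,0,0]]}}

```text
time: 39.08
tool_pos: [557.3, 7.6, 167.8]
tcp_rot: [3.141, 0.001, 0.21]
contact_force: [-2.9, -0.2, 5.8]
grip_width: 0.2
finger_force: 2.9
```

{"name": "send_rows", "arguments": {"offset": [[0,0,0.006],[0,0,0.008]], "delta_rot": [[0,0,0],[0,0,0]]}}

```text
time: 39.33
tool_pos: [557.3, 7.6, 167.7]
tcp_rot: [3.141, 0.0, 0.21]
contact_force: [-5.5, -0.8, 10.3]
grip_width: 0.6
finger_force: 4.8
```

{"name": "send_rows", "arguments": {"offset": [[0.005,0,0.008],[0.005,0,0.008]], "delta_rot": [[0,0,0],[0,0,0]]}}

```text
time: 39.58
tool_pos: [557.4, 7.6, 167.7]
tcp_rot: [3.141, 0.001, 0.21]
contact_force: [-9.4, -1.0, 14.4]
grip_width: 0.4
finger_force: 7.6
```

{"name": "send_rows", "arguments": {"offset": [[0,0,-0.03],[0,0,-0.15],[0,0,-0.5],[0,0,-0.9],[-0.4,0,-0.9],[-0.8,0,-0.9],[-0.8,0,-0.9],[-0.8,0,-0.9]], "delta_rot": [[0,0,0],[0,0,0],[0,0,0],[0,0,0],[0,0,0],[0,0,0],[0,0,0],[0,0,0]]}}

```text
time: 40.58
tool_pos: [465.4, -12.1, 274.7]
tcp_rot: [3.141, -0.002, 0.209]
contact_force: [0.0, 0.2, 0.6]
grip_width: 0.6
finger_force: 0.0
```

```bash
python3 - <<'E'
from look import *
look('drawer_right_lip','drawer_left_lip')
for n in("lid_edge","glue","offcut"):
    r=[finder.pinpoint(n,c)[:1] for c in("scene","top")]
    if all(r): print(n,tri(r[0][0]["uv"],r[1][0]["uv"]))
    else: print(n,r)
E
```

```text
tcp chest [-165.9    9.6] 274.7 [0.  0.2 0.6] 40.575
scene drawer_right_lip [(array([-110.,  -95.]), 0.55)]
scene drawer_left_lip [(array([-110.,   99.]), 0.8)]
top drawer_right_lip [(array([-113.,  -89.]), 0.68)]
top drawer_left_lip [(array([-115.,  105.]), 0.41)]
lid_edge (array([5.47193438e+02, 5.45132311e-01, 2.05052189e+02]), np.float64(1.8939341476471454))
glue (array([ 603.0669859 , -272.97911221,   -7.85193185]), np.float64(0.20848022610717423))
offcut (array([475.15724312, 319.09436858, -41.88960649]), np.float64(0.6606687900037479))
```

```bash
python3 -c "
from plant import ticket;print(ticket.close_job())"
```

```text
the job is handed in; nothing more can be done
None
```

I pushed both upper drawers home, then the lid down until it stopped, and handed the job in at about 41 s. Each met its stop at about 8 to 17 N and both drawer lips were in line; the result was not reported back. In the search for the true fingertip height, the fingers pressed on the bare bench once with about 50 N.

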